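# Set the ring gauge to the size mark and lock it, one-handed

### The arm

A 6-joint arm with a two-finger parallel gripper is mounted at the origin on a cart in front of the work surface, level with it; the furniture and walls round the work are solid. World frame = base frame: x ahead of the robot, y to its left, z up, the work surface at z = 0. Lengths are in m, angles in rad, forces in N, time in s.
With the tool pointing down it reaches from about 0.3 to 0.775 m from the base axis. Payload 14.6 kg.
Tool frame: the origin (TCP) lies at the very end of the fingers, on their centre line; the grasp point (between the pads) lies 19 mm behind it; z points along the fingers, y is the line along which they close (so a half turn about z gives the same grasp; the last joint's range is limited). The gripper opens to 94 mm and grips with 3 to 60 N. Pads are 16 mm wide; open, the fingers measure 119 mm over their backs; the gripper's body (75 mm by 177 mm) begins 78 mm behind the grasp point.
Start: joints at [1.115, 0.3, 1.521, -0, 1.321, -0.067], TCP at [0.208, 0.509, 0.205] pointing down, gripper open.
Joint ranges: [-3.03, 3.03], [-0.79, 2.21], [0.23, 2.52], [-1.04, 4.18], [0, 3.07], [-2.55, 2.55]. Speed limits (rad/s): [2.22, 2.22, 2.57, 3.14, 3.14, 3.14].

### API

Orientations are given as [roll, pitch, yaw] about the fixed x, y, z axes, in that order (R = Rz(yaw) Ry(pitch) Rx(roll)).
In Python, from station import status, vision, order, silhouettes gives the robot as it stands. The module is installed in compiled form; this text tells all that it offers.
- The arm moves only by the shell command python3 -m pendant 'ROWS' [FORCE]. ROWS is JSON, one flat list of numbers, 7 for each row, row after row: the shift along the tool's x, y, z in units of 500 mm (1.0 is 500 mm), then the turn, a rotation vector about the tool's x, y, z in units of 90 degrees (1.0 is 90 degrees), then the opening, from -1 (shut) to 1 (fully open). A call has 1 to 12 rows; each row is the pose to reach, as a shift and turn from the pose commanded when the call began, along the tool's axes at that moment; what a row does not reach only later rows make up. A row lasts 1/10 s, in which the tool goes at most 50 mm and 8.59 degrees, less where a joint would pass 70% of its speed; a pose out of reach is approached as far as the arm can. A call with a number of a shift or a turn outside -1 to 1 is refused whole. A call with a gripper value outside its range is refused whole. The fingers move at their own pace and stop on an object; FORCE is the grip in N (left out, the last holds). Time passes only in rows, so rows that repeat a pose let the fingers close. It gives the time, the measured TCP pose, the force, the opening and the grip force at its end, in the units of the state.
- status.get_obs(): the state, without advancing time (a new reading comes with each control period).
- vision.camera(name): name is "side" or "top" or "wrist"; returns a dict with "pixels" (480x640x3 uint8, red, green, blue), "K" (3x3 intrinsics, pixels), "R" (3x3) and "t" (3): a world point X has camera coordinates R X + t. Camera axes: x right, y down, z forward; pixel columns grow to the right and rows downward; lengths in m; the calibration is good to about 2 mm. A picture is of the moment at which its call begins. There is no depth.
- order.hand_in(): hands the job in; it is judged then, once.
Trained networks look in a picture, given as the dict that the camera call returned (one of the last four; its "shot" number tells which), for a name from the list of things; names that differ only in an ending like _2 or _b are one class to them, and where a whole thing is asked for, a point or a joint stands for the part that bears it (a point fixed in the world has none). Each returns a list of dicts, best first, with "score" (0 to 1); they miss things now and then, are a little off and sometimes report something else, mostly with a low value. They report only what shows in the picture. A call takes as long as a camera call.
- silhouettes(target, picture): "region" (480x640 bool, what is visible of it) and "extent" ([left, top, right, bottom] in pixels, round what is visible of it).
The state is a dict: "time_s": time; "qpos": joint angles; "joint_vel": joint speeds; "tau": joint torques, N m; "ee_pos": TCP position; "eef_rot": TCP orientation; "force": force on the tool from outside, world axes, zero at the start; "moment": the same for the moment, N m; "grip_width": finger opening in m; "grip_force": force on a finger pad.
Only numpy, scipy, OpenCV 4.12 (cv2) and the standard library are available. Lean on these libraries where they do the work, as an engineer would, in place of code of your own. Each camera call takes 0.05 s, during which the arm holds its last target. There are 200 camera calls.

### The job

Get the bench gauge ready for sorting seals: with the sliding leg still at home, press the readout's keys one at a time, green (on), then yellow (millimetres), then blue (zero). Then slide the leg out, lever open, until its red pointer stands exactly opposite the red set marker, and while you hold it there against its spring squeeze the orange-tipped cam lever fully shut against the leg. Finish still holding it, leg and shut lever pinched between the fingers (one on the lever's orange pad, the other on the rubber finger rest), and leave the other things on the bench alone.

Things in the scene. Friction and masses are not known exactly. Their poses are not given: they have to be found in the camera images.
- gauge: Bench ring gauge, fixed: readout box, rail and end block in line. Origin at table level under the rail's axis; y along the rail to the readout, x to the back (the way the legs point), z up. mm: rail 18 wide, z 12 to 40; end block y -228 to -200, 50 high; fixed block y 50 to 88, 66 high, its leg points to x = 82, z 34 to 50; white scale bed in front of the rail, x -44 to -10, under 21 high.
- key_green_top (a point): centre of the top of the green readout key (on), round, 18 mm across, in a black housing, pressed straight down. Readout: gauge y 90 to 218, x -58 to 52 mm, key deck 31 high, sloping display at the back up to 56 high. Three keys in a row along the gauge's y, 36 mm apart, green farthest from the rail.
- key_yellow_top (a point): the same for the yellow key (millimetres), in the middle
- key_blue_top (a point): the same for the blue key (zero), nearest the rail
- key_green (a joint): travel of the green key, m: 0 up, 0.005 fully down; springs back; 4 N takes it fully down. It counts as pressed beyond 0.003.
- key_yellow (a joint): the same for the yellow key
- key_blue (a joint): the same for the blue key
- sliding_leg (a joint): travel of the sliding leg, m: 0 at home against the fixed leg, grows as it moves away from the readout (along the gauge's -y), up to 0.14. A spring draws it home with 2.4 N at home, 4 N at 0.14; let go with the lever open it runs home.
- pointer (a point): tip of the small red pointer of the sliding leg, over the scale, 23 mm above the table; axes like the gauge's. From it (mm): the leg's dark block spans x 17 to 43, y -82.5 to 1.5, z 1 to 38; lever pin at x 11, y -20.5, its clevis up to z 43; the measuring leg sticks out to the back to x 110 at y -11.5 to 1, z 11 to 27.
- mark (a point): tip of the red set marker, a red clip 12 mm wide on the front edge of the scale bed, fixed for this job; up to 17 mm high. The leg is set when the pointer lies at the same place along the gauge's y as this point. Axes like the gauge's.
- finger_rest: Rubber rest, 3 mm thick, on the back of the leg's block. Origin at table level on the block's back face, 1.5 mm from the pointer towards the readout; axes like the gauge's. mm: rubber y -75 to -16, z 28 to 58; at y -84 to -75 a black lip stands out to x 11, z 26 to 60. A finger close to the rubber in the pocket between lip and measuring leg (y -75 to -13) can draw the leg out by the lip.
- cam_lever (a joint): angle of the cam lever on the front of the sliding leg, rad: 0 shut (flat along the leg), 0.5 fully open (swung out to the front). It stays where it is left; about 3 to 5 N at the orange pad move it. Shut, it presses a brake shoe on the rail and locks the leg; shut means below 0.08.
- cam_pin (a point): on the lever's vertical pin, 50 mm above the table, at the lever's mid height, 19 mm in front of the rail's axis. Axes turn with the lever, which runs 60 mm along its -y. Shut, lever, block and finger rest together are 40 mm thick, from 24 mm in front of the rail's axis to 16 behind; open, the tip stands 48 to 52 mm in front of that axis.
- thumb_pad: the orange end of the lever, 9 mm thick, 20 high, 26 long. Origin and axes like cam_pin; the pad spans y -60 to -34 mm of it, z -10 to 10, x -4.5 to 4.5.
- seal_large: black flat shaft seal ring, 72 mm across, 10 high; on the bench, to be left alone. Origin at the centre of its underside.
- seal_medium: black flat shaft seal ring, 62 mm across, 8 high; on the bench, to be left alone. Origin at the centre of its underside.
- bearing_black: steel ball bearing with dark shields, 62 mm across, 16 high; on the bench, to be left alone. Origin at the centre of its underside.
- bearing_brown: steel ball bearing with brown shields, 42 mm across, 12 high; on the bench, to be left alone. Origin at the centre of its underside.
- bottle_red: red bottle with white nozzle, 27x37 mm, 106 high, upright; on the bench, to be left alone. Origin at the centre of its underside.

How it is judged:
On the way, in this order (a step that is already met when the one before it is completed fails the run):
1. the green key is pressed, leg at home (value of joint key_green above 0.003 m and value of joint sliding_leg below 0.004 m), for 0.1 s.
2. then the yellow key, leg at home (value of joint key_yellow above 0.003 m and value of joint sliding_leg below 0.004 m), for 0.1 s.
3. then the blue key, leg at home (value of joint key_blue above 0.003 m and value of joint sliding_leg below 0.004 m), for 0.1 s.
4. the leg is held at the marker (within 3 mm) with the lever still open (over 0.25 rad) (y of pointer in the frame of mark between -0.003 and 0.003 m and value of joint cam_lever above 0.25 rad), for 0.3 s.
At the end, for the whole second after the job is handed in: The pointer is within 3 mm of the marker along the rail and at rest, the lever is shut (below 0.08 rad), and the fingers still pinch it: more than 2 N on the orange pad and more than 2 N on the finger rest (y of pointer in the frame of mark between -0.003 and 0.003 m and value of joint cam_lever below 0.08 rad and contact force between the fingers and thumb_pad above 2 N and contact force between the fingers and finger_rest above 2 N and velocity of joint sliding_leg between -0.01 and 0.01 m/s); the arm keeps its last pose, push and grip.
It fails at once if two keys are pressed at once (value of joint each of key_green, key_yellow above 0.003 m or value of joint each of key_yellow, key_blue above 0.003 m or value of joint each of key_green, key_blue above 0.003 m).
It fails at once if the lever is shut (below 0.15 rad) with the pointer more than 6 mm off the marker (value of joint cam_lever below 0.15 rad and not (y of pointer in the frame of mark between -0.006 and 0.006 m)).
It fails at once if one of the loose things on the bench is moved more than 15 mm (distance of any of seal_large, seal_medium, bearing_black, bearing_brown, bottle_red from where it was at the start of the episode above 0.015 m).
It also fails if it takes over 58 s, if anything falls off the work surface, if the arm or the gripper's body presses on something with over 40 N, if the wrist force passes 120 N, or if a joint passes its speed limit or range.

## Working session

There is one attempt and no reset: what is moved stays moved. The work goes in short steps, Python scripts to look and compute and a shell command to move; the robot and the scene stay as the last step left them, time stands still between calls to the robot, and variables do not carry over. Pictures are saved under pics/ and viewed, at most 10 in all, crops included, and the job is handed in when it is done.

```bash
mkdir -p pics
python3 - <<'E'
from station import status, vision, silhouettes
import cv2, numpy as np
s=status.get_obs(); print(s['time_s'],s['ee_pos'],s['eef_rot'],s['grip_width'])
ims=[]
for n in ['top','side']:
    p=vision.camera(n); print(n,p['K'].tolist(),np.round(p['R'],4).tolist(),np.round(p['t'],4).tolist())
    cv2.imwrite(f'pics/{n}0.png',p['pixels'][:,:,::-1])
    for t in ['key_green_top','key_yellow_top','key_blue_top','pointer','mark','thumb_pad','finger_rest','cam_pin','gauge','bottle_red']:
        r=silhouettes(t,p)
        for q in r[:2]:
            ys,xs=np.nonzero(q['region']); print(t,round(q['score'],2),np.round(q['extent']).tolist(),xs.mean().round(1),ys.mean().round(1))
E
```

```text
0.0 [0.20838597 0.50871721 0.20488192] [-3.14045315e+00 -1.00644751e-04  2.75277803e+00] 0.09405131213877466
top [[604.6634067276917, 0.0, 316.6004355831323], [0.0, 604.6634067276917, 232.2966924052374], [0.0, 0.0, 1.0]] [[0.0241, -0.9996, 0.0156], [-0.9846, -0.0264, -0.1725], [0.1729, -0.0112, -0.9849]] [0.1148, 0.6142, 0.966]
key_green_top 0.43 [308.0, 240.0, 360.0, 320.0] 330.1 283.4
key_green_top 0.22 [205.0, 234.0, 474.0, 321.0] 320.0 289.3
key_yellow_top 0.66 [155.0, 262.0, 176.0, 288.0] 166.5 273.5
key_yellow_top 0.28 [216.0, 290.0, 228.0, 298.0] 223.0 293.9
key_blue_top 0.67 [264.0, 292.0, 272.0, 299.0] 266.3 297.1
pointer 0.74 [310.0, 239.0, 363.0, 318.0] 330.5 283.2
mark 0.63 [371.0, 314.0, 377.0, 321.0] 374.0 318.0
thumb_pad 0.66 [337.0, 305.0, 351.0, 321.0] 345.0 311.8
finger_rest 0.52 [260.0, 296.0, 272.0, 298.0] 266.4 297.3
finger_rest 0.41 [326.0, 299.0, 348.0, 317.0] 339.0 308.0
cam_pin 0.63 [321.0, 295.0, 353.0, 321.0] 338.2 307.4
gauge 0.63 [205.0, 234.0, 477.0, 322.0] 320.2 289.4
bottle_red 0.53 [203.0, 177.0, 229.0, 200.0] 215.7 188.1
bottle_red 0.27 [205.0, 239.0
[... 329 characters left out ...]
65 [288.0, 246.0, 341.0, 300.0] 311.2 273.1
key_yellow_top 0.34 [237.0, 200.0, 396.0, 396.0] 312.9 295.9
pointer 0.9 [288.0, 248.0, 342.0, 303.0] 310.9 273.0
pointer 0.52 [375.0, 230.0, 410.0, 255.0] 392.1 242.7
mark 0.63 [248.0, 220.0, 255.0, 228.0] 252.0 221.9
thumb_pad 0.58 [251.0, 217.0, 258.0, 226.0] 252.1 221.6
thumb_pad 0.49 [290.0, 280.0, 294.0, 297.0] 292.5 289.7
finger_rest 0.54 [326.0, 278.0, 333.0, 294.0] 329.1 286.1
cam_pin 0.71 [288.0, 262.0, 299.0, 300.0] 292.9 281.2
cam_pin 0.41 [453.0, 302.0, 495.0, 337.0] 473.2 319.1
gauge 0.96 [236.0, 200.0, 396.0, 398.0] 313.0 295.9
gauge 0.62 [290.0, 266.0, 300.0, 299.0] 293.1 280.9
bottle_red 0.6 [318.0, 162.0, 336.0, 205.0] 327.8 186.1
```

Run:
```python
import cv2
a=cv2.imread('pics/top0.png');b=cv2.imread('pics/side0.png')
cv2.imwrite('pics/t1.png',cv2.resize(a[150:350,130:500],(800,432),interpolation=cv2.INTER_CUBIC))
cv2.imwrite('pics/s1.png',cv2.resize(b[140:420,200:520],(686,600),interpolation=cv2.INTER_CUBIC))
```

```text
(no output)
```

View pics/t1.png

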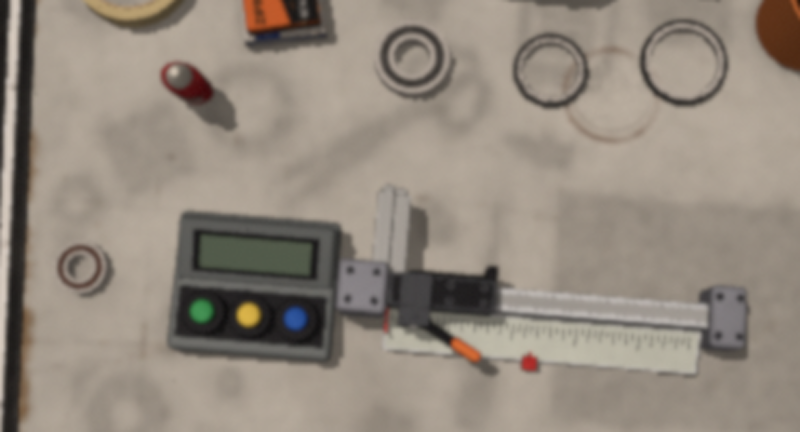

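View pics/s1.png

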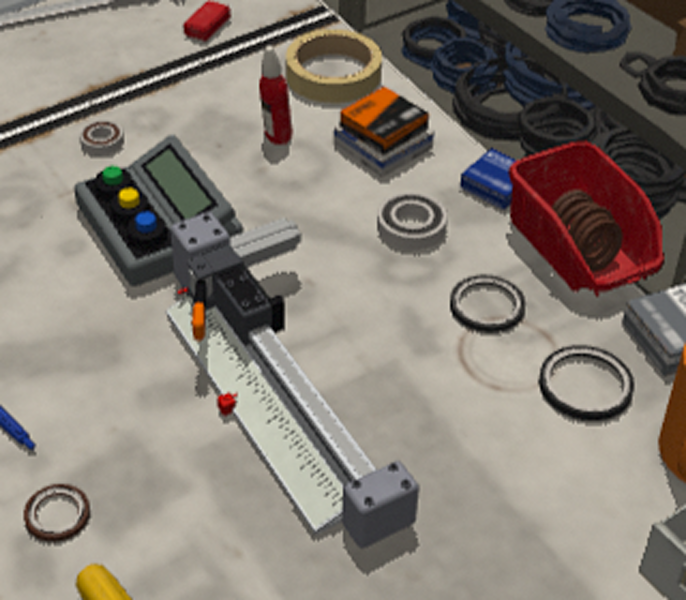

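The top view shows the gauge across the bench: green, yellow and blue keys at about (223,293), (245,296) and (266,297), the set marker at (375,318), the pointer at (309,298) and the open lever's orange pad at (345,312). The side view shows the same layout, with the loose things well clear behind it.

```bash
cat > h.py <<'E'
import cv2, numpy as np
from scipy.ndimage import label
def ray(p,uv):
    d=p['R'].T@np.linalg.inv(p['K'])@np.array([*uv,1.]); return -p['R'].T@p['t'],d/np.linalg.norm(d)
def tri(obs):
    A=np.zeros((3,3));b=np.zeros(3);rs=[ray(*o) for o in obs]
    for c,d in rs:
        M=np.eye(3)-np.outer(d,d);A+=M;b+=M@c
    X=np.linalg.solve(A,b); return X,max(np.linalg.norm((np.eye(3)-np.outer(d,d))@(X-c)) for c,d in rs)
def onz(p,uv,z):
    c,d=ray(p,uv); return c+d*(z-c[2])/d[2]
def proj(p,X):
    q=p['K']@(p['R']@np.asarray(X)+p['t']); return q[:2]/q[2]
HUE={'green':(45,80,90),'yellow':(22,32,110),'blue':(100,125,110),'red':(172,4,120),'orange':(6,15,150)}
def blobs(p,col,near=None,r=25,mn=4):
    h=cv2.cvtColor(p['pixels'],cv2.COLOR_RGB2HSV); lo,hi,s=HUE[col]; H=h[...,0]
    m=((H>=lo)&(H<=hi)) if lo<hi else ((H>=lo)|(H<=hi))
    m&=(h[...,1]>=s)&(h[...,2]>60); L,n=label(m); out=[]
    for i in range(1,n+1):
        ys,xs=np.nonzero(L==i)
        if len(xs)<mn: continue
        c=np.array([xs.mean(),ys.mean()])
        if near is None or np.hypot(*(c-near))<r: out.append((len(xs),c.round(1),(xs.min(),ys.min(),xs.max(),ys.max())))
    return sorted(out,key=lambda o:-o[0])
E
python3 - <<'E'
from h import *
from station import vision
T,S=vision.camera('top'),vision.camera('side')
N={'green':((223,293),(252.7,221)),'yellow':((245,296),(260,232)),'blue':((266,297.5),(268,243)),'red':((375,318),(306,328)),'orange':((345,312),(292.5,290)),'red_ptr':((309,298),(284.4,276))}
P={}
for k,(a,b) in N.items():
    c=k.split('_')[0]; A=blobs(T,c,a,8);B=blobs(S,c,b,8)
    print(k,A[:2],B[:2])
    if A and B: P[k]=tri([(T,A[0][1]),(S,B[0][1])]); print('   ',P[k][0].round(4),P[k][1].round(4))
d=P['green'][0]-P['blue'][0];print(np.linalg.norm(d),np.degrees(np.arctan2(d[1],d[0])))
E
```

```text
green [(110, array([222.6, 293.5]), (np.int64(217), np.int64(288), np.int64(228), np.int64(299)))] [(59, array([251.8, 220.9]), (np.int64(248), np.int64(217), np.int64(256), np.int64(225)))]
    [0.5039 0.2839 0.0483] 0.0008
yellow [(95, array([244.7, 295.3]), (np.int64(239), np.int64(290), np.int64(250), np.int64(300)))] [(84, array([259.6, 231.6]), (np.int64(255), np.int64(227), np.int64(264), np.int64(236)))]
    [0.5018 0.2471 0.049 ] 0.0007
blue [(114, array([266.1, 297. ]), (np.int64(261), np.int64(291), np.int64(272), np.int64(303)))] [(80, array([267.6, 242.7]), (np.int64(263), np.int64(238), np.int64(272), np.int64(247)))]
    [0.5    0.2116 0.0489] 0.0006
red [(38, array([374.4, 317.9]), (np.int64(371), np.int64(315), np.int64(377), np.int64(321)))] [(63, array([305.2, 327.8]), (np.int64(302), np.int64(323), np.int64(309), np.int64(333)))]
    [0.4714 0.0277 0.0126] 0.0007
orange [(68, array([344.4, 311.5]), (np.int64(338), np.int64(307), np.int64(351), np.int64(316)))] [(92, array([292.2, 289. ]), (np.int64(289), np.int64(280), np.int64(295), np.int64(298)))]
    [0.4792 0.0816 0.0528] 0.0006
red_ptr [] [(11, array([285., 275.]), (np.int64(283), np.int64(274), np.int64(287), np.int64(276)))]
0.07243064808143035 86.96208281718854
```

```bash
python3 -m pendant '[-0.718,-0.192,0.09,0,0,0.787,-1, -0.718,-0.192,0.09,0,0,0.787,-1, -0.718,-0.192,0.09,0,0,0.787,-1, -0.718,-0.192,0.09,0,0,0.787,-1, -0.718,-0.192,0.09,0,0,0.787,-1, -0.718,-0.192,0.09,0,0,0.787,-1, -0.718,-0.192,0.09,0,0,0.787,-1, -0.718,-0.192,0.09,0,0,0.787,-1, -0.718,-0.192,0.09,0,0,0.787,-1, -0.718,-0.192,0.09,0,0,0.787,-1, -0.718,-0.192,0.09,0,0,0.787,-1, -0.718,-0.192,0.09,0,0,0.787,-1]' 10
python3 - <<'E'
from h import *
from station import vision,status
s=status.get_obs();print(s['time_s'],s['ee_pos'],s['eef_rot'],s['force'],s['grip_width'])
W=vision.camera('wrist'); cv2.imwrite('pics/w1.png',W['pixels'][:,:,::-1])
print('cam',(-W['R'].T@W['t']).round(3),W['K'][0,0],'tcp px',proj(W,s['ee_pos']))
for c in HUE:
    for n,uv,e in blobs(W,c,mn=30)[:3]: print(c,n,uv,e,onz(W,uv,.047).round(4))
E
```

```text
time_s: 2.4
ee_pos: [0.5039, 0.2845, 0.1606]
eef_rot: [3.141, -0.0, 1.519]
force: [-0.0, -0.1, 0.3]
grip_width: 0.0019
grip_force: 0.0
2.4 [0.50393985 0.28450839 0.16064212] [ 3.14139237e+00 -1.40537570e-04  1.51862134e+00] [-0.0416886  -0.05180191  0.27599521] 0.0019488433145777146
cam [0.508 0.365 0.34 ] 382.3980696398268 tcp px [325.18370633 292.18400026]
green 419 [325.7 234.2] (np.int64(315), np.int64(223), np.int64(336), np.int64(246)) [0.5045 0.2832 0.047 ]
yellow 275 [325.4 273.6] (np.int64(315), np.int64(265), np.int64(336), np.int64(287)) [0.5025 0.2498 0.047 ]
yellow 117 [314.1 427.2] (np.int64(312), np.int64(408), np.int64(317), np.int64(447)) [0.4842 0.0974 0.047 ]
blue 460 [131.9 339.3] (np.int64(119), np.int64(310), np.int64(144), np.int64(363)) [0.3326 0.1977 0.047 ]
blue 212 [147.1 375.7] (np.int64(139), np.int64(364), np.int64(158), np.int64(386)) [0.3391 0.1608 0.047 ]
blue 107 [325.  316.5] (np.int64(323), np.int64(305), np.int64(327), np.int64(327)) [0.5002 0.2109 0.047 ]
red 1538 [558.4 192.7] (np.int64(519), np.int64(165), np.int64(590), np.int64(221)) [0.6854 0.3072 0.047 ]
red 69 [594.7 463.3] (np.int64(591), np.int64(448), np.int64(599), np.int64(476)) [0.7515 0.0411 0.047 ]
orange 1708 [615.6 262.1] (np.int64(594), np.int64(234), np.int64(639), np.int64(309)) [0.7386 0.2476 0.047 ]
```

View pics/w1.png

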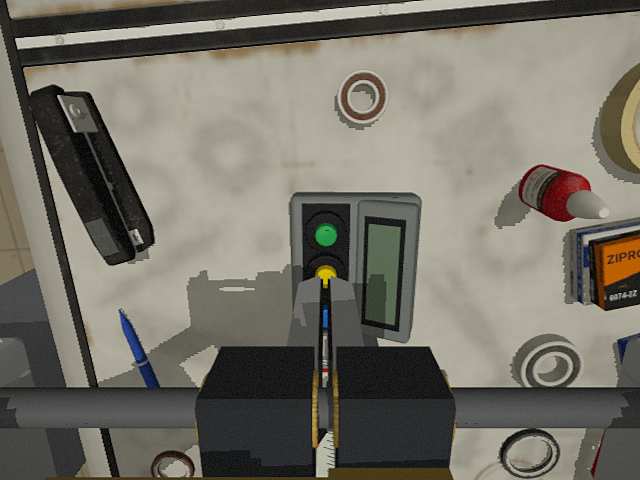

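The wrist view shows the green key at (326,234), just ahead of the closed fingers. It matches the triangulated position, so I'll go down.

```bash
python3 -m pendant '[-0.002,0,0.1,0,0,0,-1, -0.002,0,0.19,0,0,0,-1, -0.002,0,0.216,0,0,0,-1, -0.002,0,0.222,0,0,0,-1, -0.002,0,0.226,0,0,0,-1, -0.002,0,0.228,0,0,0,-1,-0.002,0,0.23,0,0,0,-1,-0.002,0,0.23,0,0,0,-1]'
```

```text
time_s: 3.25
ee_pos: [0.5051, 0.2836, 0.0468]
eef_rot: [3.139, -0.002, 1.517]
force: [0.3, 2.6, 6.7]
grip_width: 0.0007
grip_force: 3.1
```

```bash
python3 -m pendant '[0,0,-0.004,0,0,0,-1,0,0,-0.004,0,0,0,-1]'; python3 -m pendant '[0,0,-0.003,0,0,0,-1,0,0,-0.003,0,0,0,-1]';  python3 - <<'E'
from h import *
from station import vision
S=vision.camera('side');cv2.imwrite('pics/s2.png',cv2.resize(S['pixels'][180:280,220:340,::-1],(720,600),interpolation=cv2.INTER_CUBIC))
E
```

```text
time_s: 3.45
ee_pos: [0.5047, 0.2832, 0.0482]
eef_rot: [3.14, -0.001, 1.517]
force: [1.6, 2.1, 3.2]
grip_width: 0.0005
grip_force: 1.5
time_s: 3.65
ee_pos: [0.5043, 0.283, 0.0491]
eef_rot: [3.141, 0.0, 1.517]
force: [1.4, 0.6, 1.5]
grip_width: 0.0008
grip_force: 1.3
```

View pics/s2.png

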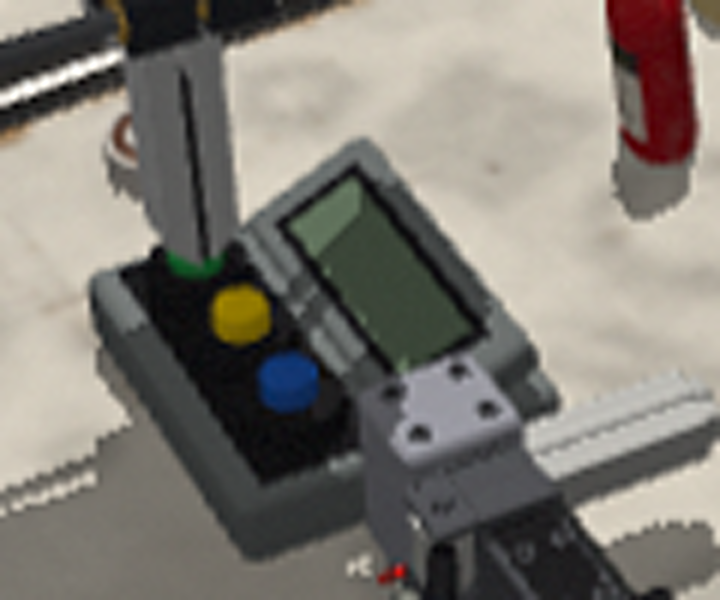

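The side view shows the fingertips square on the green key at about (197,262), and the key has come nearly all the way back up. I'll press deeper to make sure it registers.

```bash
python3 -m pendant '[0,0,0.004,0,0,0,-1,0,0,0.008,0,0,0,-1,0,0,0.012,0,0,0,-1,0,0,0.012,0,0,0,-1]';python3 -m pendant '[0,0,0.004,0,0,0,-1,0,0,0.004,0,0,0,-1,0,0,0.004,0,0,0,-1]'
```

```text
time_s: 4.1
ee_pos: [0.5047, 0.2832, 0.046]
eef_rot: [3.14, -0.001, 1.517]
force: [-12.6, -7.2, 38.3]
grip_width: 0.0004
grip_force: 19.3
time_s: 4.4
ee_pos: [0.5048, 0.2832, 0.0455]
eef_rot: [3.14, -0.001, 1.517]
force: [-20.8, -10.5, 56.2]
grip_width: 0.0004
grip_force: 28.2
```

```bash
python3 -m pendant '[0,0,-0.06,0,0,0,-1,0,0,-0.06,0,0,0,-1,-0.072,0,-0.06,0,0,0,-1,-0.072,0,-0.06,0,0,0,-1,-0.072,0,-0.03,0,0,0,-1,-0.072,0,-0.018,0,0,0,-1,-0.072,0,-0.012,0,0,0,-1,-0.072,0,-0.008,0,0,0,-1,-0.072,0,-0.008,0,0,0,-1,-0.072,0,-0.008,0,0,0,-1]'
```

```text
time_s: 5.4
ee_pos: [0.5019, 0.2472, 0.0462]
eef_rot: [-3.141, 0.001, 1.517]
force: [-12.6, -8.9, 29.1]
grip_width: 0.0003
grip_force: 14.5
```

```bash
python3 -m pendant '[0,0,0,0,0,0,-1,0,0,-0.06,0,0,0,-1,0,0,-0.06,0,0,0,-1,-0.072,0,-0.06,0,0,0,-1,-0.072,0,-0.06,0,0,0,-1,-0.072,0,-0.026,0,0,0,-1,-0.072,0,-0.01,0,0,0,-1,-0.072,0,-0.004,0,0,0,-1,-0.072,0,0,0,0,0,-1,-0.072,0,0,0,0,0,-1,-0.072,0,0,0,0,0,-1]'
python3 - <<'E'
from h import *
from station import vision
T,S=vision.camera('top'),vision.camera('side')
cv2.imwrite('pics/m3.png',np.hstack([cv2.resize(T['pixels'][230:330,290:390,::-1],(400,400),interpolation=cv2.INTER_CUBIC),cv2.resize(S['pixels'][250:350,270:370,::-1],(400,400),interpolation=cv2.INTER_CUBIC)]))
E
```

```text
time_s: 6.5
ee_pos: [0.5001, 0.2115, 0.0463]
eef_rot: [-3.141, 0.001, 1.517]
force: [-11.8, -5.4, 24.6]
grip_width: 0.0006
grip_force: 12.4
```

View pics/m3.png

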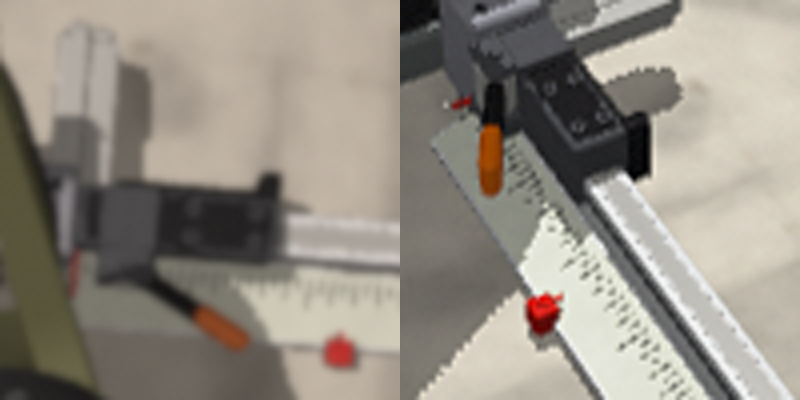

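The left half (top view) shows the pointer at about top px (308,298), the marker tip at (375,313), the lip at (356–360,275) and the rail centre at about (375,288). The leg is still at home and the lever is open.

Run:
```python
from h import *
from station import vision
T,S=vision.camera('top'),vision.camera('side')
th=np.radians(-3.03); gx=np.array([np.cos(th),np.sin(th),0]);gy=np.array([-gx[1],gx[0],0])
def sh(n,X): print(n,np.round(X,4),'gx',round(X@gx,4),'gy',round(X@gy,4))
sh('ptr T',onz(T,(308.25,298),.023)); sh('ptr S',onz(S,(285.5,275.8),.023))
for c,a,b in [('red',(374.4,317.9),(305.2,327.8)),('orange',(344.4,311.5),(292.2,289))]:
    for n,uv,e in blobs(T,c,a,8)[:1]: sh(c+' T',onz(T,uv,.012 if c=='red' else .052))
    for n,uv,e in blobs(S,c,b,8)[:1]: sh(c+' S',onz(S,uv,.012 if c=='red' else .050))
sh('lip L T',onz(T,(355.5,275),.06));sh('lip R T',onz(T,(360.5,275),.06))
sh('rail back edge T',onz(T,(375,230+213/4),.04))
sh('rail back edge T far',onz(T,(455,290),.04))
# rail edges from profile
g=cv2.cvtColor(T['pixels'],cv2.COLOR_RGB2GRAY).astype(int)
for u in (370,390,410,440): print(u,g[276:306,u].tolist())
hs=cv2.cvtColor(S['pixels'],cv2.COLOR_RGB2GRAY)
```

```text
ptr T [0.5024 0.1415 0.023 ] gx 0.4942 gy 0.1678
ptr S [0.4972 0.1429 0.023 ] gx 0.4889 gy 0.1689
red T [0.4722 0.0272 0.012 ] gx 0.4701 gy 0.0521
red S [0.471  0.0283 0.012 ] gx 0.4688 gy 0.0532
orange T [0.4795 0.0808 0.052 ] gx 0.4746 gy 0.1061
orange S [0.4798 0.084  0.05  ] gx 0.4747 gy 0.1093
lip L T [0.5398 0.0644 0.06  ] gx 0.5356 gy 0.0929
lip R T [0.54   0.0562 0.06  ] gx 0.5363 gy 0.0846
rail back edge T [0.5288 0.0298 0.04  ] gx 0.5265 gy 0.0578
rail back edge T far [ 0.5209 -0.1051  0.04  ] gx 0.5257 gy -0.0774
370 [181, 181, 182, 183, 183, 183, 184, 183, 186, 188, 179, 168, 165, 164, 166, 174, 188, 191, 167, 127, 132, 169, 190, 190, 181, 177, 175, 182, 194, 199]
390 [153, 152, 151, 150, 150, 150, 150, 150, 153, 169, 191, 195, 182, 170, 165, 164, 167, 176, 188, 179, 139, 106, 121, 157, 185, 192, 182, 174, 173, 176]
410 [157, 159, 159, 159, 160, 160, 158, 157, 157, 156, 158, 170, 184, 178, 170, 167, 166, 167, 175, 188, 194, 170, 123, 111, 146, 178, 189, 185, 176, 175]
440 [155, 155, 156, 157, 157, 159, 159, 158, 158, 157, 156, 155, 156, 168, 186, 189, 178, 170, 167, 168, 170, 178, 186, 175, 136, 110, 136, 171, 187, 183]
```

```bash
python3 -m pendant '[0,0,-0.1,0,0,0,-1,0,0,-0.2,0,0,0,-1,-0.1,0,-0.2,0,0,0,1,-0.2,0,-0.2,0,0,0,1,-0.235,0,-0.2,0,0,0,1,-0.235,0,-0.2,0,0,0,1,-0.235,0,-0.2,0,0,0,1,-0.235,0,-0.2,0,0,0,1,-0.235,0,-0.2,0,0,0,1]'
python3 - <<'E'
from h import *
from station import vision,status
s=status.get_obs();print(s['time_s'],s['ee_pos'],s['eef_rot'],s['force'],s['grip_width'])
W=vision.camera('wrist'); cv2.imwrite('pics/w2.png',W['pixels'][:,:,::-1])
th=np.radians(-3.0); gx=np.array([np.cos(th),np.sin(th),0]);gy=np.array([-gx[1],gx[0],0])
print('tcp gx gy',s['ee_pos']@gx,s['ee_pos']@gy)
def P(a,b,z): return a*gx+b*gy+[0,0,z]
for n,X in [('tcp',s['ee_pos']),('ptr',P(.4875,.1683,.023)),('mark',P(.472,.0527,.015)),('lip top outer corner',P(.5415,.0948,.060)),('rubber',P(.5335,.0948,.058)),('back finger inner@.04',P(.5355,.120,.04))]: print(n,proj(W,X).round(1))
E
```

```text
time_s: 7.6
ee_pos: [0.494, 0.0948, 0.1447]
eef_rot: [-3.141, -0.0, 1.518]
force: [-0.7, -0.7, -0.8]
grip_width: 0.0529
grip_force: 0.0
7.6 [0.4939563  0.09483587 0.14474417] [-3.14124224e+00 -1.27096468e-05  1.51803893e+00] [-0.73267392 -0.66732484 -0.77929856] 0.05289096017055646
tcp gx gy 0.4883160248752539 0.12055757215870193
tcp [325.2 292.2]
ptr [324.  170.9]
mark [306.5 301.8]
lip top outer corner [396.9 276.7]
rubber [385.7 275.6]
back finger inner@.04 [386.2 236.5]
```

View pics/w2.png

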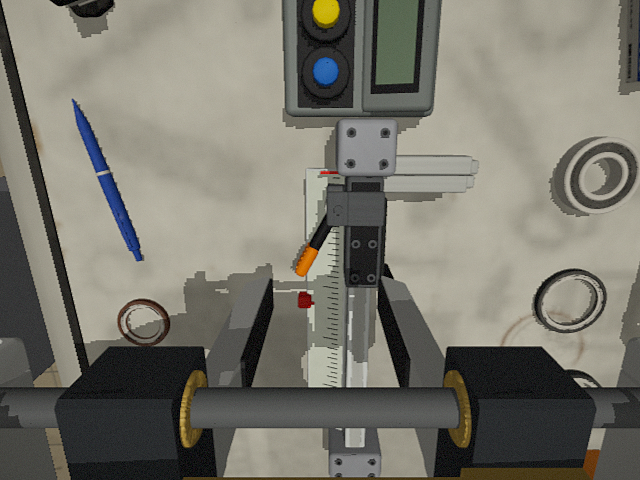

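The wrist view agrees with the model: pointer at (325,172), marker at (306,300), pad at (306,262), and nothing in the fingers' way. The fingers are still opening, so I'll wait for full opening and then descend.

```bash
python3 -m pendant '[0,0,0,0,0,0,1,0,0,0,0,0,0,1,0,0,0,0,0,0,1,0,0,0,0,0,0,1,0,0,0,0,0,0,1,0,0,0,0,0,0,1,0,0,0.08,0,0,0,1,0,0,0.15,0,0,0,1,0,0,0.19,0,0,0,1,0,0,0.213,0,0,0,1,0,0,0.213,0,0,0,1]'
python3 - <<'E'
from h import *
from station import vision,status
S=vision.camera('side');T=vision.camera('top')
cv2.imwrite('pics/m5.png',np.hstack([cv2.resize(T['pixels'][230:330,290:390,::-1],(400,400),interpolation=cv2.INTER_CUBIC),cv2.resize(S['pixels'][240:340,270:370,::-1],(400,400),interpolation=cv2.INTER_CUBIC)]))
E
```

```text
time_s: 8.75
ee_pos: [0.4935, 0.0937, 0.0375]
eef_rot: [-3.14, 0.0, 1.516]
force: [0.0, 0.3, 0.9]
grip_width: 0.0942
grip_force: 0.0
```

View pics/m5.png

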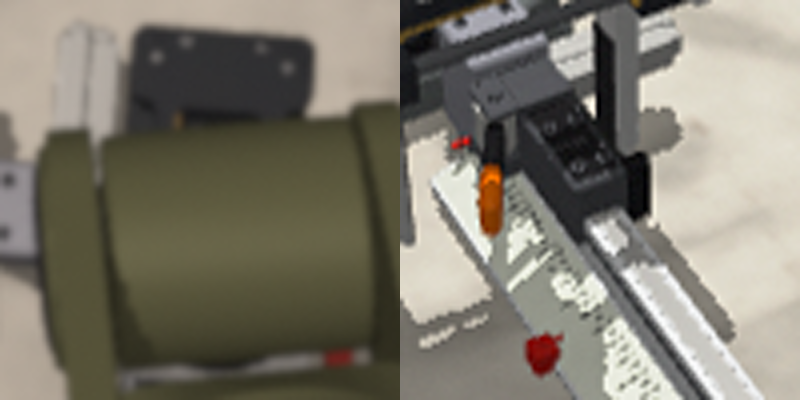

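The side view shows the back finger standing in the pocket at (617,90), between the measuring leg and the lip at (635,185). The lever is clear of the front finger, so I'll pull the leg out.

```bash
python3 -m pendant '[-0.025,0,0,0,0,0,1,-0.035,0,0,0,0,0,1,-0.045,0,0,0,0,0,1,-0.06,0,0,0,0,0,1,-0.08,0,0,0,0,0,1,-0.105,0,0,0,0,0,1,-0.13,0,0,0,0,0,1,-0.155,0,0,0,0,0,1,-0.18,0,0,0,0,0,1,-0.2,0,0,0,0,0,1,-0.215,0,0,0,0,0,1,-0.22,0,0,0,0,0,1]'
python3 - <<'E'
from h import *
from station import vision,status
s=status.get_obs();print(s['time_s'],s['ee_pos'],s['eef_rot'],s['force'])
th=np.radians(-3.0); gx=np.array([np.cos(th),np.sin(th),0]);gy=np.array([-gx[1],gx[0],0])
print('gx gy',s['ee_pos']@gx,s['ee_pos']@gy)
S=vision.camera('side');W=vision.camera('wrist')
for p in (S,W):
  for n,uv,e in blobs(p,'red',mn=3)[:8]:
    X=onz(p,uv,.02); 
    if .4<X[0]<.55 and -.05<X[1]<.2: print(n,uv,e,'gx,gy',X@gx,X@gy)
a=cv2.resize(S['pixels'][260:360,270:370,::-1],(400,400),interpolation=cv2.INTER_CUBIC)
b=cv2.resize(W['pixels'][150:350,220:420,::-1],(400,400))
cv2.imwrite('pics/m6.png',np.hstack([a,b]))
E
```

```text
time_s: 10.05
ee_pos: [0.4879, -0.0168, 0.0384]
eef_rot: [-3.141, 0.0, 1.516]
force: [-0.3, 4.3, 3.7]
grip_width: 0.0945
grip_force: 2.0
10.05 [ 0.48792203 -0.01679853  0.03839727] [-3.14139335e+00  3.61004223e-06  1.51587845e+00] [-0.26134685  4.3113416   3.65150742]
gx gy 0.48813251571376404 0.008760359898455795
58 [305.3 327.8] (np.int64(302), np.int64(323), np.int64(309), np.int64(333)) gx,gy 0.4661362591052912 0.04662523589102833
8 [309.6 310.1] (np.int64(307), np.int64(309), np.int64(312), np.int64(311)) gx,gy 0.49006336132133493 0.07766691267437374
497 [291.5 198.1] (np.int64(280), np.int64(186), np.int64(307), np.int64(209)) gx,gy 0.470584486116985 0.05396294653222627
181 [336.6 162.8] (np.int64(317), np.int64(161), np.int64(356), np.int64(165)) gx,gy 0.4940029650395516 0.07208576846577557
```

View pics/m6.png

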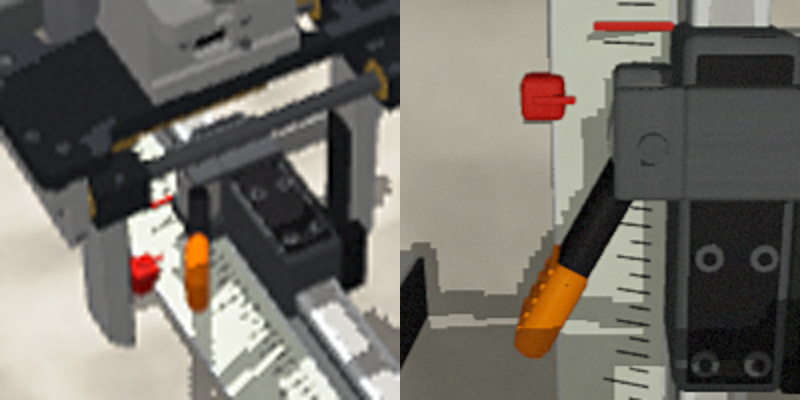

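The wrist view shows the pointer tip at about wrist px (317,163) and the marker tip at (306,200). The lever is open and the leg is following the finger. Next I'll work out the remaining gap.

```bash
cat >> h.py <<'E'
th=np.radians(-3.0); gx=np.array([np.cos(th),np.sin(th),0]);gy=np.array([-gx[1],gx[0],0])
def gap(W):
    hs=cv2.cvtColor(W['pixels'],cv2.COLOR_RGB2HSV); H=hs[...,0]
    m=((H>=172)|(H<=4))&(hs[...,1]>120)&(hs[...,2]>70); L,n=label(m); r=[]
    for i in range(1,n+1):
        ys,xs=np.nonzero(L==i)
        if len(xs)<40 or xs.mean()<250 or xs.mean()>400 : continue
        w=xs.max()-xs.min(); print('blob',len(xs),xs.min(),xs.max(),ys.min(),ys.max(),
          'left',ys[xs<xs.min()+4].mean().round(2),'right',ys[xs>xs.max()-4].mean().round(2))
E
python3 - <<'E'
from h import *
from station import vision
W=vision.camera('wrist');gap(W)
p=onz(W,(318,162.8),.023)@gy
for z in (.013,.015,.017): print(z,p-onz(W,(306,200),z)@gy, 'per px',onz(W,(306,199),z)@gy-onz(W,(306,200),z)@gy)
print((-W['R'].T@W['t']).round(3))
E
```

```text
blob 180 317 356 161 165 left 162.78 right 162.75
blob 501 280 307 187 210 left 198.83 right 200.5
0.013 0.02072880972891837 per px 0.0005476142985680263
0.015 0.020355589715269982 per px 0.0005422581016731251
0.017 0.019982369701621594 per px 0.0005369019047782239
[0.492 0.065 0.217]
```

```bash
python3 -m pendant '[-0.015,0,0,0,0,0,1,-0.03,0,0,0,0,0,1,-0.038,0,0,0,0,0,1,-0.041,0,0,0,0,0,1,-0.041,0,0,0,0,0,1,-0.041,0,0,0,0,0,1,-0.041,0,0,0,0,0,1]'
python3 - <<'E'
from h import *
from station import vision,status
W=vision.camera('wrist');gap(W);cv2.imwrite('pics/w7.png',W['pixels'][100:400,170:470,::-1])
for u,v in ((306,163),(317,163)): print(onz(W,(u,v),.023)@gy,onz(W,(u,v),.015)@gy)
E
```

```text
time_s: 10.9
ee_pos: [0.4868, -0.0364, 0.0384]
eef_rot: [-3.141, -0.0, 1.517]
force: [-0.1, 3.6, 1.7]
grip_width: 0.0944
grip_force: 1.7
blob 523 279 306 150 173 left 161.11 right 162.4
blob 169 317 356 161 165 left 162.5 right 162.78
0.052556667956399836 0.05183604304814747
0.052552354066844935 0.05183155171341462
```

View pics/w7.png

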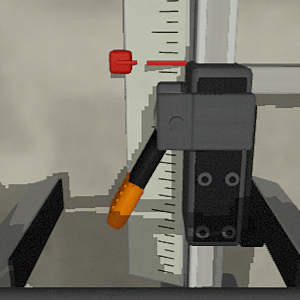

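The pointer line and the marker tip are level (rows 162.6 and 162.4), about 0.6 mm apart, and the lever is open. Now I'll close the fingers in steps and shift the tool so the back finger stays on the rubber.

```bash
python3 -m pendant '[0,0,0,0,0,0,0.915,0,0.004,0,0,0,0,0.83,0,0.008,0,0,0,0,0.745,0,0.012,0,0,0,0,0.66,0,0.016,0,0,0,0,0.574,0,0.02,0,0,0,0,0.489,0,0.0205,0,0,0,0,0.489,0,0.0205,0,0,0,0,0.489]' 12
python3 - <<'E'
from h import *
from station import vision,status
s=status.get_obs();print(s['ee_pos']@gx-.5175)
W=vision.camera('wrist');gap(W)
E
```

```text
time_s: 11.75
ee_pos: [0.4973, -0.0371, 0.0384]
eef_rot: [3.141, 0.0, 1.517]
force: [3.0, 3.8, -1.5]
grip_width: 0.07
grip_force: 2.1
-0.018921901024998466
blob 525 259 286 150 173 left 160.87 right 162.13
blob 168 295 335 161 165 left 162.62 right 162.83
```

```bash
python3 -m pendant '[0,0.003,0,0,0,0,0.404,0,0.007,0,0,0,0,0.319,0,0.011,0,0,0,0,0.234,0,0.015,0,0,0,0,0.149,0,0.019,0,0,0,0,0.064,0,0.019,0,0,0,0,0.064]'
python3 - <<'E'
from h import *
from station import vision,status
s=status.get_obs();print(s['ee_pos']@gx-.5175)
W=vision.camera('wrist');gap(W)
E
```

```text
time_s: 12.4
ee_pos: [0.5066, -0.0376, 0.0383]
eef_rot: [-3.141, -0.0, 1.517]
force: [-0.3, 4.2, -1.9]
grip_width: 0.0501
grip_force: 4.5
-0.009592510259759157
blob 531 241 268 150 173 left 160.56 right 162.35
blob 164 277 316 161 165 left 162.5 right 162.83
```

```bash
python3 -m pendant '[0,0.003,0,0,0,0,-0.021,0,0.007,0,0,0,0,-0.106,0,0.01,0,0,0,0,-0.19,0,0.011,0,0,0,0,-0.3,0,0.011,0,0,0,0,-0.5,0,0.011,0,0,0,0,-0.5,0,0.011,0,0,0,0,-0.5,0,0.011,0,0,0,0,-0.5,0,0.011,0,0,0,0,-0.5]' 18
python3 - <<'E'
from h import *
from station import vision,status
s=status.get_obs();print(s['ee_pos']@gx-.5175,s['force'],s['joint_vel'].round(3))
W=vision.camera('wrist');gap(W);cv2.imwrite('pics/w8.png',W['pixels'][100:400,150:450,::-1])
E
```

```text
time_s: 13.35
ee_pos: [0.5108, -0.0378, 0.0382]
eef_rot: [-3.138, 0.0, 1.517]
force: [-11.1, 3.4, 5.2]
grip_width: 0.039
grip_force: 19.8
-0.00544269999169289 [-11.05914433   3.38304713   5.2109713 ] [-0.    -0.001  0.001 -0.001 -0.001 -0.   ]
blob 158 269 308 161 164 left 162.5 right 162.36
```

View pics/w8.png

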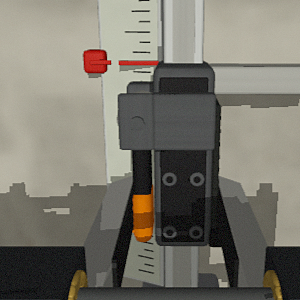

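The lever is shut flat along the leg, with the pad at crop (143,215). The width is 39 mm, and the pointer and marker are still level at crop row 62. I'll balance out the sideways push, check, then hand in.

```bash
python3 -m pendant '[0,-0.0015,0,0,0,0,-0.5,0,-0.0015,0,0,0,0,-0.5,0,-0.0015,0,0,0,0,-0.5,0,-0.0015,0,0,0,0,-0.5]' 18
python3 - <<'E'
from h import *
from station import vision,status
W=vision.camera('wrist')
hs=W['pixels'].astype(int)
for u in (250,252,255): 
    c=hs[150:176,u]; print(u,[int(r-max(g,b)) for r,g,b in c])
gap(W)
E
```

```text
time_s: 13.8
ee_pos: [0.5108, -0.0378, 0.0382]
eef_rot: [-3.14, 0.0, 1.517]
force: [-6.0, 2.8, 0.2]
grip_width: 0.0391
grip_force: 19.0
250 [95, 152, 149, 146, 142, 146, 145, 148, 142, 94, 144, 150, 140, 148, 117, 148, 144, 146, 146, 156, 145, 136, 131, 20, -3, -1]
252 [68, 140, 145, 143, 137, 138, 141, 148, 146, 93, 145, 144, 145, 149, 123, 144, 147, 143, 143, 151, 144, 144, 133, 16, -9, -1]
255 [9, 32, 73, 100, 100, 103, 97, 104, 104, 91, 154, 147, 140, 157, 114, 118, 121, 114, 123, 125, 124, 96, -8, -8, -5, -1]
blob 159 269 308 161 164 left 162.5 right 162.4
```

```bash
python3 -c "
from station import order
print(order.hand_in())"
```

```text
the job is handed in; nothing more can be done
None
```

I pressed green, yellow and blue with the leg at home, set the leg to the marker (under 1 mm off in the last wrist picture), squeezed the lever shut and handed in still pinching it at about 19 N; `hand_in()` returned no verdict.

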